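# Kit three collets, then unlatch the tote gate and hold it wide

### The job

Make up the tray so that exactly three collets stand upright in it (one is in it already), and leave the mug, oil bottle and gauge case alone. Then open the green tote for it: squeeze the rear catch between the fingers until it snaps in, then squeeze the front one the same way, take the gate by its upright handle and swing it out past its detent until it is wide open. The gate is sprung, so finish while still holding it wide by the handle, so that a workmate can slide the tray in; do not let go.

Things in the scene. Friction and masses are not known exactly. Their poses are not given: they have to be found in the camera images.
- tray: Low dark steel tray lying loose on the bench (about 0.9 kg), 105 (its x) by 175 (its y) by 20 mm high, walls and floor 4 mm. Origin: centre of its underside; z up.
- collet_a: Lathe collet that stands in the tray at the start, about 90 g, 50 mm tall: black shank 22 mm across, steel head 25 mm across over the top 20 mm. Origin: centre of its underside; z is its long axis, up. All four collets are alike.
- collet_b: Lathe collet standing on the bench at the start, about 90 g, 50 mm tall: black shank 22 mm across, steel head 25 mm across over the top 20 mm. Origin: centre of its underside; z is its long axis, up. All four collets are alike.
- collet_c: Lathe collet standing on the bench at the start, about 90 g, 50 mm tall: black shank 22 mm across, steel head 25 mm across over the top 20 mm. Origin: centre of its underside; z is its long axis, up. All four collets are alike.
- collet_d: Lathe collet standing on the bench at the start, about 90 g, 50 mm tall: black shank 22 mm across, steel head 25 mm across over the top 20 mm. Origin: centre of its underside; z is its long axis, up. All four collets are alike.
- tote: Green steel tote fixed to the bench, 150 mm wide (y), 210 deep (x), walls 75 high, open above; the gate closes its front, towards the robot. Origin: at bench height, middle of the front opening; x points into the tote, y to the hinge side, z up. Outside its -y wall a steel shelf (top z = 75, x 0 to 175, y -135 to -75 mm) carries the two catches, which stand up to z = 120 mm.
- rear_lug (a point): Fixed dark plate of the rear catch, 10 mm thick (tote x), 26 broad (y), 45 tall. This point: centre of its foot on the shelf. The like bright moving pad stands on its -x side with a 14 mm gap; a low bar (10 mm wide, up to z = 85 mm above the bench) runs from the pad along -x into the front catch's gap: keep fingertips above z = 87 mm.
- rear_squeeze (a point): Middle of the rear catch when squeezed, 105 mm above the bench, at tote (125, -105) mm; tote's axes. Put the fingers' middle here and close along tote x. Outer face of the fixed lug: 12 mm to +x. Outer face of the pad: 22 mm to -x, and 12 mm once it has slid 10 mm along +x. So the pair measures 34 mm out, 24 mm squeezed.
- rear_catch (a joint): Travel of the rear pad, 0 (out, as at the start) to 0.010 m (squeezed in). Over-centre spring: about 7 N to start it, past 5 mm it snaps in by itself and stays in when let go. While it is out its bar blocks the front pad.
- front_lug (a point): Fixed dark plate of the front catch (the one next to the gate), 10 mm thick (tote y), 26 broad (x), 45 tall. This point: centre of its foot on the shelf. The like bright moving pad stands on its +y side with a 14 mm gap. Keep fingertips above z = 87 mm here too.
- front_squeeze (a point): Middle of the front catch when squeezed, 105 mm above the bench, at tote (35, -110) mm; tote's axes. Put the fingers' middle here and close along tote y. Outer face of the fixed lug: 12 mm to -y. Outer face of the pad: 22 mm to +y, and 12 mm once it has slid 10 mm along -y.
- front_catch (a joint): Travel of the front pad, 0 (out) to 0.010 m (squeezed in), the same snap. While it is out its tongue lies before the gate's free edge and locks the gate; until the rear catch is in, the bar stops it and it springs back out when let go.
- handle: Upright round black handle on the gate's top edge, 14 mm in diameter. Origin: centre of its foot, 92 mm above the bench; it stands 53 mm up from there (top 145 mm above the bench), 117 mm from the hinge axis. z up. The sleeve turns freely on its own axis (up to 3 rad either way), so the grip may keep its yaw or turn with the gate.
- gate_hinge (a point): Point on the gate's vertical hinge axis, 120 mm above the bench, at tote (-6, 72) mm; axes as the tote's (fixed).
- gate (a joint): Gate angle in rad: 0 closed, grows as the free edge swings out to the tote's -x side (clockwise from above), stop at 1.57; wide open is over 1.25. Panel 8 mm thick, 139 wide, top edge 92 mm above the bench. A spring pulls it shut (0.2 N m shut, 0.37 wide); a sprung roller detent resists between about 0.3 and 0.6 rad (some 6 N in all at the handle); let go, the gate falls back to it or shuts.
- mug: White mug, 80 mm across, 90 mm tall, a bystander. Origin: centre of its underside.
- oil_bottle: Amber bottle, 48 mm across, 130 mm tall, a bystander. Origin: centre of its underside.
- gauge_case: Black dial gauge case, 60 by 80 by 36 mm, a bystander. Origin: centre of its underside.
Things that resemble listed ones, but are neither listed nor needed, are in the scene too. What is shaped like the collet_d but blue or pink is not meant. Leave any brown look-alike of the collet_a alone.

How it is judged:
By the outcome, as a careful person would: the job done as asked, in the order asked, and still so for the second after the job is handed in, while the arm keeps its last pose, push and grip.
It also fails if it takes over 72 s, if anything falls off the work surface, if the arm or the gripper's body presses on something with over 40 N, if the wrist force passes 120 N, or if a joint passes its speed limit or range.

### The arm

A 6-joint arm with a two-finger parallel gripper is mounted at the origin on the work surface. World frame = base frame: x ahead of the robot, y to its left, z up, the work surface at z = 0. Lengths are in m, angles in rad, forces in N, time in s.
With the tool pointing down it reaches from about 0.25 to 0.725 m from the base axis. Payload 4 kg.
Tool frame: the origin (TCP) lies between the finger pads; the fingertips stand 17 mm ahead of it and the grasp point (between the pads) lies 2 mm behind it; z points along the fingers, y is the line along which they close (so a half turn about z gives the same grasp; the last joint's range is limited). The gripper opens to 85 mm and grips with 20 to 120 N. Pads are 22 mm wide; open, the fingers measure 114 mm over their backs; the gripper's body (76 mm by 85 mm) begins 54 mm behind the grasp point. The pads swing forward as they close: fully open they stand 13 mm farther back than shut.
Start: joints at [-1.25, 0.241, 0.005, 1.335, 0, 1.571], TCP at [0.158, -0.474, 0.224] pointing down, gripper open.
Joint ranges: [-2.72, 2.72], [-1.05, 1.87], [-1.09, 1.28], [-1.99, 2.15], [-1.42, 1.44], [-3.14, 3.14]. Speed limits (rad/s): [2.79, 2.79, 3.14, 3.14, 3.14, 3.14].

### API

Orientations are given as a rotation vector (axis times angle).
In Python, from rig import bot gives the robot as it stands.
- The arm moves only by the tool drive_tool, never from a script. Its argument "moves" is a list that holds one entry, the list of rows, each a list of 7 numbers: the shift along the tool's x, y, z in mm, then the turn, a rotation vector about the tool's x, y, z in degrees, then the finger opening in mm, from 0 to 85.4. A call has 1 to 12 rows; each row shifts and turns the commanded pose from where the row before left it, along the tool's axes as they then stand; what a row does not reach is not made up. A row lasts 1/10 s, in which the tool goes at most 50 mm and 8.59 degrees, less where a joint would pass 70% of its speed; a pose out of reach is approached as far as the arm can. A call with a gripper value outside its range is refused whole. The fingers move at their own pace and stop on an object; "grip_force" is the grip in N (left out, the last holds). Time passes only in rows, so rows that do not move let the fingers close. It gives the time, the measured TCP pose, the force, the opening and the grip force at its end, in the units of the state.
- bot.get_obs(): the state, without advancing time (a new reading comes with each control period).
- bot.read_camera(name): name is "side" or "top"; returns (picture, depth): 420x560x3 uint8, red, green, blue; 420x560 float32, m along the optical axis (not along the pixel's ray), 0 where there is no reading.
- bot.camera_info(name): a dict with "K" (3x3 intrinsics, pixels), "k1" (the pictures are not rectified: a ray, as slopes to the right and down, at radius r is drawn at 1 + k1 r^2 times it, then the intrinsics apply), "R" (3x3) and "t" (3): a world point X has camera coordinates R X + t. Camera axes: x right, y down, z forward; pixel columns grow to the right and rows downward; lengths in m; the calibration is good to about 2 mm. A picture is of the moment at which its call begins. camera_info takes no time and is no camera call.
- bot.job_done(): hands the job in; it is judged then, once.
The state is a dict: "time": time; "q": joint angles; "joint_vel": joint speeds; "joint_efforts": joint torques, N m; "eef_pos": TCP position; "tool_rot": TCP orientation; "force": force on the tool from outside, world axes, zero at the start; "moment": the same for the moment, N m; "finger_gap": opening from 0.0 (shut) to 1.0 (fully open); "gripper_force": force on a finger pad.
Only numpy, scipy, OpenCV 4.12 (cv2) and the standard library are available. Lean on these libraries where they do the work, as an engineer would, in place of code of your own. Each camera call takes 0.05 s, during which the arm holds its last target. There are 200 camera calls.

## Working session

There is one attempt and no reset: what is moved stays moved. The work goes in short steps, Python scripts to look and compute and a tool call to move; the robot and the scene stay as the last step left them, time stands still between calls to the robot, and variables do not carry over. Pictures are saved under pics/ and viewed, at most 10 in all, crops included, and the job is handed in when it is done.

Besides the shell and the picture viewer there is one more tool, called by a JSON object that holds its "method" and its "body", one argument or row to a line. drive_tool: Moves the arm, as the interface text tells. Its arguments: {"type":"object","properties":{"moves":{"type":"array","items":{"type":"array","items":{"type":"array","items":{"type":"number"}}}},"grip_force":{"type":"number"}},"required":["moves"]}

```bash
ls; mkdir -p pics; python3 - <<'E'
from rig import bot
import cv2,numpy as np
o=bot.get_obs()
for k in o: print(k,np.round(o[k],3))
for n in("top","side"):
    p,d=bot.read_camera(n); cv2.imwrite(f"pics/{n}0.png",p[:,:,::-1]); np.save(f"pics/{n}0.npy",d)
    c=bot.camera_info(n); print(n,np.round(c["K"],1).tolist(),c["k1"],np.round(c["R"],3).tolist(),c["t"])
E
```

```text
pics
time 0.0
q [-1.25   0.241  0.004  1.335  0.     1.571]
joint_vel [ 0.001 -0.001 -0.     0.     0.001  0.003]
joint_efforts [ 0.0000e+00 -3.7232e+01  2.5241e+01  1.7000e-02  0.0000e+00 -0.0000e+00]
eef_pos [ 0.157 -0.474  0.223]
tool_rot [-3.099 -0.502  0.   ]
force [-0.367  0.329  0.959]
moment [ 0.03   0.022 -0.006]
gripper_force 0.0
finger_gap 0.998
top [[401.1, 0.0, 278.9], [0.0, 401.1, 207.1], [0.0, 0.0, 1.0]] -0.0654061797301676 [[0.019, -1.0, -0.004], [-0.99, -0.018, -0.139], [0.139, 0.006, -0.99]] [0.06864576 0.52500048 1.12624479]
side [[463.6, 0.0, 283.7], [0.0, 463.6, 216.8], [0.0, 0.0, 1.0]] 0.046694886470006434 [[0.96, -0.28, -0.018], [-0.226, -0.731, -0.643], [0.167, 0.622, -0.765]] [-0.48532169  0.23268939  1.06421131]
```

View pics/top0.png

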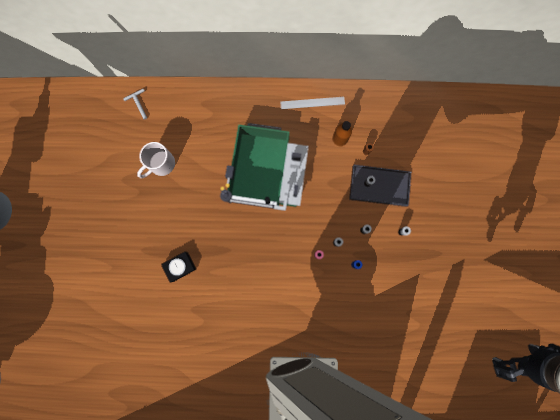

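View pics/side0.png

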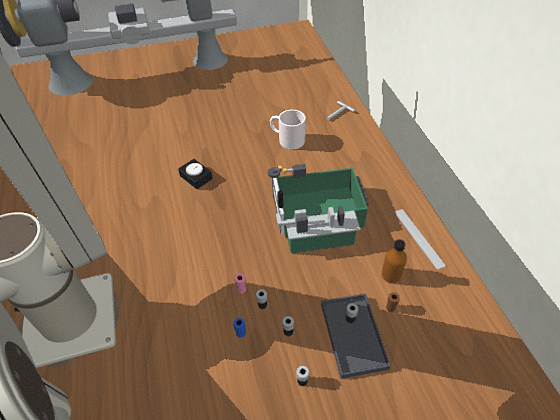

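The top view shows the tote near (265,168), the tray at (380,186) with a collet at (371,181), and grey collets at (338,242), (367,229) and (406,231). Pink, blue and brown decoys are at (319,255), (357,265) and (369,147). I'll zoom in on the tote and tray.

```bash
cat > h.py <<'E'
import numpy as np,cv2
from rig import bot
def ray(n,uv):
    c=bot.camera_info(n);K=np.array(c["K"]);R=np.array(c["R"]);t=np.array(c["t"])
    q=cv2.undistortPoints(np.array(uv,float).reshape(-1,1,2),K,np.array([c["k1"],0,0,0]),None,criteria=(3,50,1e-9)).reshape(-1,2)
    # drawn = ray*(1+k1 r^2): same as OpenCV radial model
    d=np.c_[q,np.ones(len(q))]@R; return -R.T@t,d
def plane(n,uv,z):
    o,d=ray(n,uv); return o+d*((z-o[2])/d[:,2:])
def two(a,b):
    o1,d1=ray("top",a);o2,d2=ray("side",b);out=[]
    for x,y in zip(d1,d2):
        s=np.linalg.lstsq(np.c_[x,-y],o2-o1,rcond=None)[0]; p,q=o1+x*s[0],o2+y*s[1]; out.append(np.r_[(p+q)/2,np.linalg.norm(p-q)])
    return np.array(out)
def proj(n,X):
    c=bot.camera_info(n);R=np.array(c["R"]);return cv2.projectPoints(np.array(X,float).reshape(-1,1,3),cv2.Rodrigues(R)[0],np.array(c["t"]),np.array(c["K"]),np.array([c["k1"],0,0,0]))[0].reshape(-1,2)
def depthpts(n,d):
    c=bot.camera_info(n);v,u=np.mgrid[:420,:560]
    o,r=ray(n,np.c_[u.ravel(),v.ravel()]); return (o+r*d.reshape(-1,1)).reshape(420,560,3)
E
python3 - <<'E'
import cv2,numpy as np
from h import *
a=cv2.imread("pics/top0.png")[110:220,210:320]; b=cv2.imread("pics/side0.png")[150:260,260:380]
cv2.imwrite("pics/z1.png",np.hstack([cv2.resize(a,(380,380),interpolation=2),cv2.resize(b,(415,380),interpolation=2)]))
a=cv2.imread("pics/top0.png")[130:280,300:420]; b=cv2.imread("pics/side0.png")[265:395,225:395]
cv2.imwrite("pics/z2.png",np.hstack([cv2.resize(a,(360,450),interpolation=2),cv2.resize(b,(440,450),interpolation=2)]))
# height-map from depth
P=depthpts("top",np.load("pics/top0.npy"))
for u,v in [(371,181),(338,242),(367,229),(406,231),(380,195),(300,150),(500,200)]: print((u,v),np.round(P[v,u],4))
# collet tops: comps of height 40..56 mm
m=((P[...,2]>.042)&(P[...,2]<.058)).astype(np.uint8)
n,l,s,c=cv2.connectedComponentsWithStats(m)
for i in range(1,n):
    if 15<s[i,4]<300: print(s[i],np.round(c[i],1),np.round(P[l==i].mean(0),4), np.round(plane("top",[c[i]],.05)[0],4))
E
```

```text
Traceback (most recent call last):
  File "h.py", line 19, in depthpts
    o,r=ray(n,np.c_[u.ravel(),v.ravel()]); return (o+r*d.reshape(-1,1)).reshape(420,560,3)
        ~~~^^^^^^^^^^^^^^^^^^^^^^^^^^^^^^
  File "h.py", line 5, in ray
    q=cv2.undistortPoints(np.array(uv,float).reshape(-1,1,2),K,np.array([c["k1"],0,0,0]),None,criteria=(3,50,1e-9)).reshape(-1,2)
      ~~~~~~~~~~~~~~~~~~~^^^^^^^^^^^^^^^^^^^^^^^^^^^^^^^^^^^^^^^^^^^^^^^^^^^^^^^^^^^^^^^^^^^^^^^^^^^^^^^^^^^^^^^^^^
cv2.error: OpenCV(4.12.0) :-1: error: (-5:Bad argument) in function 'undistortPoints'
> Overload resolution failed:
>  - undistortPoints() got an unexpected keyword argument 'criteria'
>  - undistortPoints() got an unexpected keyword argument 'criteria'
```

View pics/z1.png

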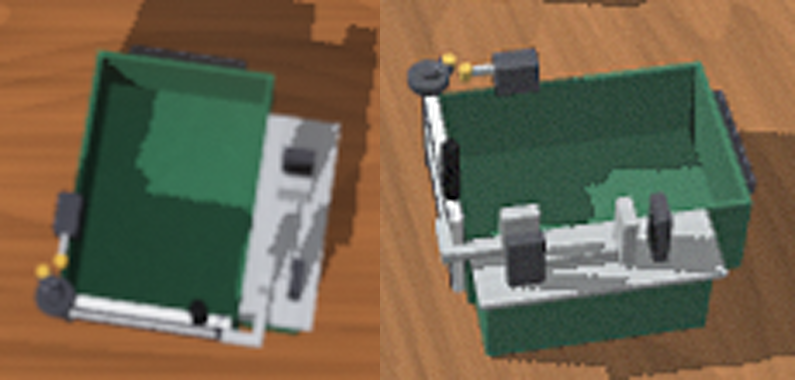

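View pics/z2.png

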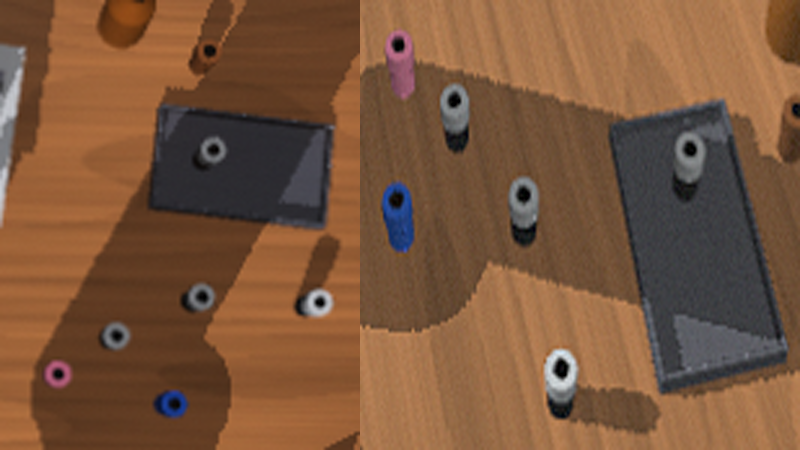

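Zoomed top view: collet holes are at about (370.3,180.3) in the tray, then (367,229), (339,242) and (406,230.7). The tote's x axis points away from the robot, with the shelf on the right and the black handle near (265,201). Next I'll take measurements.

```bash
sed -i 's/,None,criteria=(3,50,1e-9))/)/' h.py
python3 - <<'E'
import cv2,numpy as np
from h import *
P=depthpts("top",np.load("pics/top0.npy")); S=depthpts("side",np.load("pics/side0.npy"))
print("bench z",[np.round(np.median(Q[m][:,2]),4) for Q,m in((P,np.s_[280:320,380:420]),(S,np.s_[100:120,150:170]))])
m=((P[...,2]>.040)&(P[...,2]<.060)).astype(np.uint8)
n,l,s,c=cv2.connectedComponentsWithStats(m)
for i in range(1,n):
    if 15<s[i,4]<300: print(s[i],np.round(c[i],1),np.round(P[l==i].mean(0),4), np.round(plane("top",[c[i]],.05)[0],4))
def tot(Q,lo,hi,reg):
    m=(Q[...,2]>lo)&(Q[...,2]<hi)&(Q[...,0]>reg[0])&(Q[...,0]<reg[1])&(Q[...,1]>reg[2])&(Q[...,1]<reg[3]); return m
reg=plane("top",[[210,220],[330,110]],.08); print("reg",reg.round(3).tolist())
r=(reg[0,0],reg[1,0],reg[1,1],reg[0,1])
top=cv2.imread("pics/top0.png");sid=cv2.imread("pics/side0.png")
for nm,Q,im in(("top",P,top),("side",S,sid)):
    hsv=cv2.cvtColor(im,cv2.COLOR_BGR2HSV)
    gr=hsv[...,1]<60
    sh=tot(Q,.068,.082,r)
    green=(hsv[...,0]>50)&(hsv[...,0]<90)&(hsv[...,1]>80)
    for lab,mm in(("shelf",sh&gr),("rim",sh&green),("all",sh)):
        pts=Q[mm][:,:2].astype(np.float32)
        if len(pts)>10: print(nm,lab,len(pts),cv2.minAreaRect(pts*1000),np.round(np.median(Q[mm][:,2]),4))
    hi=tot(Q,.100,.16,r).astype(np.uint8)
    n,l,s,c=cv2.connectedComponentsWithStats(hi)
    for i in range(1,n):
        if s[i,4]>3: print(nm,"high",s[i],Q[l==i].min(0).round(3),Q[l==i].max(0).round(3),np.median(Q[l==i],0).round(3))
# tray
tm=tot(P,.012,.03,(.3,.8,-.4,0)).astype(np.uint8); n,l,s,c=cv2.connectedComponentsWithStats(tm)
for i in range(1,n):
    if s[i,4]>40: print("tray",s[i],cv2.minAreaRect(P[l==i][:,:2].astype(np.float32)*1000))
E
```

```text
bench z [np.float64(-0.0016), np.float64(0.2596)]
[238 128  49  18 119] [260.2 132.8] [0.742  0.1377 0.0501] [0.742  0.1377 0.05  ]
[334 132  15  12  38] [339.1 139.3] [ 0.7268 -0.095   0.0491] [ 0.7265 -0.0949  0.05  ]
[365 143   9   9  62] [369.1 147.2] [ 0.7047 -0.1836  0.0486] [ 0.7043 -0.1833  0.05  ]
[145 146  19  18  66] [150.6 152. ] [0.6788 0.4599 0.0503] [0.6788 0.46   0.05  ]
[150 151  22  22  69] [164.5 165.6] [0.6384 0.4159 0.0501] [0.6384 0.416  0.05  ]
[366 176   9   9  66] [370.1 180.1] [ 0.6052 -0.1843  0.0519] [ 0.6056 -0.1847  0.05  ]
[362 225   9   8  55] [366.1 228.6] [ 0.4646 -0.1717  0.0485] [ 0.4645 -0.1714  0.05  ]
[402 226   8   9  59] [405.6 230. ] [ 0.4625 -0.2853  0.0489] [ 0.4624 -0.2849  0.05  ]
[334 238   9   9  57] [337.8 241.8] [ 0.4256 -0.0904  0.0491] [ 0.4256 -0.0903  0.05  ]
[315 251   8   8  52] [318.4 254.4] [ 0.3891 -0.0355  0.0491] [ 0.389  -0.0355  0.05  ]
[353 260   9   9  66] [357.1 263.9] [ 0.3642 -0.1453  0.0491] [ 0.3642 -0.1451  0.05  ]
reg [[0.478, 0.269, 0.08], [0.805, -0.065, 0.08]]
top shelf 1008 ((639.6324462890625, 106.5909729003
[... 1574 characters left out ...]
 [0.547 0.225 0.102]
side high [291 164  15   8  85] [0.593 0.206 0.1  ] [0.629 0.231 0.109] [0.612 0.217 0.105]
side high [283 168   7   3  14] [0.57  0.217 0.1  ] [0.586 0.228 0.104] [0.577 0.221 0.102]
side high [277 190   6  17  90] [0.523 0.102 0.1  ] [0.536 0.117 0.147] [0.529 0.106 0.129]
side high [337 205   8  14  73] [0.652 0.018 0.1  ] [0.666 0.047 0.123] [0.657 0.028 0.117]
side high [328 207   7  13  71] [0.629 0.022 0.1  ] [0.642 0.05  0.123] [0.634 0.032 0.118]
side high [295 209  13  18 184] [0.549 0.026 0.1  ] [0.577 0.063 0.124] [0.562 0.039 0.117]
tray [350 165  61  41 308] ((598.68408203125, -223.7427215576172), (178.56866455078125, 107.31737518310547), 84.25403594970703)
```

```bash
cat >> h.py <<'E'
from scipy.spatial.transform import Rotation as Ro
def go(x,y,z):
    "shift in mm along the tool axes from the measured pose to the world point (mm)"
    o=bot.get_obs();R=Ro.from_rotvec(o["tool_rot"]);e=np.array(o["eef_pos"])*1000
    M=R.as_matrix();print("t",round(o["time"],1),"eef",e.round(1),"closing yaw",np.degrees(np.arctan2(M[1,1],M[0,1])).round(1),"tilt",np.degrees(np.arccos(-M[2,2])).round(2),"q",np.round(o["q"],2),"gap",np.round(o["finger_gap"],3))
    print("shift",(M.T@(np.array([x,y,z])-e)).round(1))
E
python3 - <<'E'
import cv2,numpy as np
from h import *
from scipy.optimize import least_squares
# rigid fit of tote from top faces of pads, lugs and handle
loc=np.array([[132,-105],[108,-105],[35,-117],[35,-93],[-6,-45]],float)
def near(Q,p,r,lo,hi):
    m=(np.hypot(Q[...,0]-p[0],Q[...,1]-p[1])<r)&(Q[...,2]>lo)&(Q[...,2]<hi); a=Q[m]; return (a[:,:2].min(0)+a[:,:2].max(0))/2*1000, a[:,:2].mean(0)*1000,len(a)
P=depthpts("top",np.load("pics/top0.npy")); S=depthpts("side",np.load("pics/side0.npy"))
g=[(.659,.033),(.635,.037),(.5605,.034),(.564,.059),(.529,.110)]
for nm,Q in(("top",P),("side",S)):
    o=[near(Q,p,.0125 if i in(2,3) else .016,.115 if i<4 else .14,.13 if i<4 else .155) for i,p in enumerate(g)]
    print(nm,[(a.round(1).tolist(),b.round(1).tolist(),n) for a,b,n in o])
    obs=np.array([b for a,b,n in o])
    f=lambda v:((loc@np.array([[np.cos(v[2]),np.sin(v[2])],[-np.sin(v[2]),np.cos(v[2])]])+v[:2])-obs).ravel()
    r=least_squares(f,[543,153,-.127]);print(r.x[:2].round(1),np.degrees(r.x[2]).round(2),r.fun.round(1))
E
```

```text
top [([657.7, 35.1], [658.1, 34.5], 33), ([634.9, 37.6], [634.3, 37.3], 39), ([559.6, 35.4], [560.3, 34.9], 32), ([564.8, 59.7], [564.3, 59.0], 32), ([529.4, 112.3], [528.8, 111.6], 20)]
[540.8 155.5] -7.38 [ 0.1 -0.1  0.2  0.2  0.2  0.1 -0.8 -0.2  0.3  0. ]
side [([658.8, 32.4], [658.7, 31.6], 45), ([635.2, 35.9], [634.9, 35.2], 44), ([560.8, 33.0], [560.6, 33.0], 47), ([564.4, 56.4], [563.8, 56.5], 43), ([529.9, 109.7], [529.7, 109.0], 24)]
[541.5 153.2] -7.54 [-0.2  0.3 -0.1 -0.3  0.2 -0.3  0.1 -0.1 -0.1  0.4]
```

{"method": "drive_tool", "body": {
  "moves": [
    [[0, 0, 0, 0, 0, -8.1, 50], [0, 0, 0, 0, 0, -8.1, 50], [0, 0, 0, 0, 0, -8.1, 50], [0, 0, 0, 0, 0, -8.1, 50], [0, 0, 0, 0, 0, -8.1, 50], [0, 0, 0, 0, 0, -8.1, 50], [0, 0, 0, 0, 0, -8.1, 50], [0, 0, 0, 0, 0, -8.1, 50]]
  ]
}}

```text
time: 0.9
eef_pos: [0.1575, -0.4741, 0.2231]
tool_rot: [-2.343, -2.091, -0.001]
force: [0.6, 0.4, 0.2]
finger_gap: 0.584
gripper_force: 0.0
```

```bash
python3 -c "
from h import *
go(462.5,-285,120)"
```

```text
t 0.9 eef [ 157.5 -474.1  223.1] closing yaw -6.5 tilt 0.07 q [-1.25  0.24  0.    1.34  0.    0.43] gap 0.584
shift [222.2 281.7 103.2]
```

{"method": "drive_tool", "body": {
  "moves": [
    [[22.2, 28.2, 10.3, 0, 0, 0, 50], [22.2, 28.2, 10.3, 0, 0, 0, 50], [22.2, 28.2, 10.3, 0, 0, 0, 50], [22.2, 28.2, 10.3, 0, 0, 0, 50], [22.2, 28.2, 10.3, 0, 0, 0, 50], [22.2, 28.2, 10.3, 0, 0, 0, 50], [22.2, 28.2, 10.3, 0, 0, 0, 50], [22.2, 28.2, 10.3, 0, 0, 0, 50], [22.2, 28.2, 10.3, 0, 0, 0, 50], [22.2, 28.2, 10.3, 0, 0, 0, 50], [0, 0, 0, 0, 0, 0, 50]]
  ]
}}

```text
time: 2.0
eef_pos: [0.4662, -0.2846, 0.1184]
tool_rot: [-2.342, -2.09, -0.001]
force: [-0.5, 0.3, -0.5]
finger_gap: 0.585
gripper_force: 0.0
```

```bash
python3 -c "
from h import *
go(462.5,-285,40)
S=depthpts('side',np.load('pics/side0.npy'))
for p in [(.605,-.185),(.464,-.171),(.4625,-.285)]:
  m=(np.hypot(S[...,0]-p[0],S[...,1]-p[1])<.018)&(S[...,2]>.046)&(S[...,2]<.06);print(S[m].mean(0).round(4))
tm=(S[...,2]>.014)&(S[...,2]<.03)&(abs(S[...,0]-.6)<.08)&(abs(S[...,1]+.223)<.11);print(cv2.minAreaRect(S[tm][:,:2].astype(np.float32)*1000))
"
```

```text
t 2.0 eef [ 466.2 -284.6  118.4] closing yaw -6.5 tilt 0.16 q [-0.55  0.4  -0.05  1.12  0.    1.14] gap 0.585
shift [-1.  -3.5 78.4]
[ 0.605  -0.1875  0.0528]
[ 0.4641 -0.1749  0.0495]
[ 0.4604 -0.2875  0.0497]
((599.508544921875, -223.3853302001953), (177.1524658203125, 107.62915802001953), 83.64859771728516)
```

{"method": "drive_tool", "body": {
  "moves": [
    [[-2.2, -4, 20, 0, 0, 0, 50], [0, 0, 20, 0, 0, 0, 50], [0, 0, 20, 0, 0, 0, 50], [0, 0, 18, 0, 0, 0, 50], [0, 0, 0, 0, 0, 0, 15], [0, 0, 0, 0, 0, 0, 15], [0, 0, 0, 0, 0, 0, 15], [0, 0, 0, 0, 0, 0, 15], [0, 0, -20, 0, 0, 0, 15], [0, 0, -25, 0, 0, 0, 15], [0, 0, -25, 0, 0, 0, 15], [0, 0, 0, 0, 0, 0, 15]]
  ],
  "grip_force": 40
}}

```text
time: 3.2
eef_pos: [0.4626, -0.291, 0.1174]
tool_rot: [2.343, 2.08, 0.004]
force: [1.0, -0.4, 0.7]
finger_gap: 0.18
gripper_force: 0.0
```

```bash
python3 -c "
from h import *
c=np.array([599,-223.5]);a=np.radians(-6.05)
ex=np.array([np.cos(a),np.sin(a)]);ey=np.array([-ex[1],ex[0]])
A=np.array([605,-186])-c;print('a in tray',A@ex,A@ey)
for y in(-50,-6): print(y,c+y*ey)
go(*(c-50*ey),110)"
```

```text
a in tray 2.0142202616397338 37.9235140346672
-50 [ 593.73018463 -273.22151492]
-6 [ 598.36762216 -229.46658179]
t 3.2 eef [ 462.6 -291.   117.4] closing yaw -6.8 tilt 0.52 q [-0.56  0.39 -0.07  1.1  -0.    1.13] gap 0.18
shift [ 33.3 128.1   8.3]
```

```bash
python3 - <<'E'
from h import *
go(462,-286,117)
r=[]
for n in("top","side"):
    p,d=bot.read_camera(n);r.append(p[:,:,::-1])
    Q=depthpts(n,d);m=(np.hypot(Q[...,0]-.462,Q[...,1]+.286)<.06)&(Q[...,2]>.01)&(Q[...,2]<.06);print(n,m.sum(),Q[m].mean(0).round(3) if m.any() else '')
cv2.imwrite("pics/c1.png",np.hstack([cv2.resize(r[0][190:290,310:450],(392,280)),cv2.resize(r[1][270:420,220:390],(392,346))[:280]]))
E
```

```text
t 3.2 eef [ 462.6 -291.   117.4] closing yaw -6.8 tilt 0.52 q [-0.56  0.39 -0.07  1.1  -0.    1.13] gap 0.18
shift [ 4.9 -1.2  0.3]
top 77 [ 0.462 -0.283  0.045]
side 189 [ 0.46  -0.29   0.042]
```

View pics/c1.png

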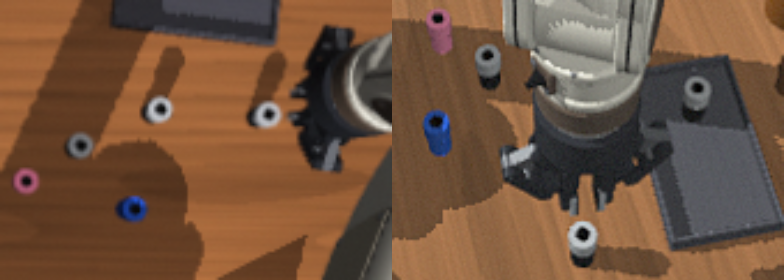

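The collet still stands at its place, top (405,231), and the fingers are just above it. They were probably still closing when I lifted. I'll check how well the arm settles and how fast the fingers move.

{"method": "drive_tool", "body": {
  "moves": [
    [[0, 0, 0, 0, 0, 0, 50], [0, 0, 0, 0, 0, 0, 50], [0, 0, 0, 0, 0, 0, 50], [0, 0, 0, 0, 0, 0, 50]]
  ]
}}

```text
time: 3.7
eef_pos: [0.4594, -0.289, 0.1119]
tool_rot: [-2.349, -2.084, 0.001]
force: [0.5, 0.0, -0.1]
finger_gap: 0.585
gripper_force: 0.0
```

```bash
python3 -c "
from h import *
go(461.7,-286.3,40)"
```

```text
t 3.7 eef [ 459.4 -289.   111.9] closing yaw -6.8 tilt 0.08 q [-0.56  0.4  -0.07  1.1   0.    1.13] gap 0.585
shift [ 2.9  2.  71.9]
```

{"method": "drive_tool", "body": {
  "moves": [
    [[2.7, 2, 18, 0, 0, 0, 50], [0, 0, 18, 0, 0, 0, 50], [0, 0, 18, 0, 0, 0, 50], [0, 0, 18, 0, 0, 0, 50], [0, 0, 0, 0, 0, 0, 50], [0, 0, 0, 0, 0, 0, 50]]
  ]
}}

```text
time: 4.3
eef_pos: [0.4619, -0.2867, 0.0404]
tool_rot: [-2.349, -2.085, 0.0]
force: [0.1, 0.0, 0.2]
finger_gap: 0.588
gripper_force: 0.0
```

{"method": "drive_tool", "body": {
  "moves": [
    [[0, 0, 0, 0, 0, 0, 15], [0, 0, 0, 0, 0, 0, 15], [0, 0, 0, 0, 0, 0, 15], [0, 0, 0, 0, 0, 0, 15], [0, 0, 0, 0, 0, 0, 15]]
  ]
}}

```text
time: 4.8
eef_pos: [0.4634, -0.2877, 0.0427]
tool_rot: [2.347, 2.083, 0.001]
force: [-1.2, 0.5, 5.7]
finger_gap: 0.171
gripper_force: 3.3
```

```bash
python3 - <<'E'
from h import *
r=[bot.read_camera(n)[0][:,:,::-1] for n in("top","side")]
go(461.7,-286.3,40)
cv2.imwrite("pics/c2.png",np.hstack([cv2.resize(r[0][190:290,370:470],(400,400)),cv2.resize(r[1][300:420,240:360],(400,400))]))
E
```

```text
t 4.9 eef [ 463.4 -287.7   42.7] closing yaw -6.8 tilt 0.22 q [-0.56  0.47 -0.16  0.93 -0.    1.13] gap 0.18
shift [ 1.2 -1.8  2.7]
```

View pics/c2.png

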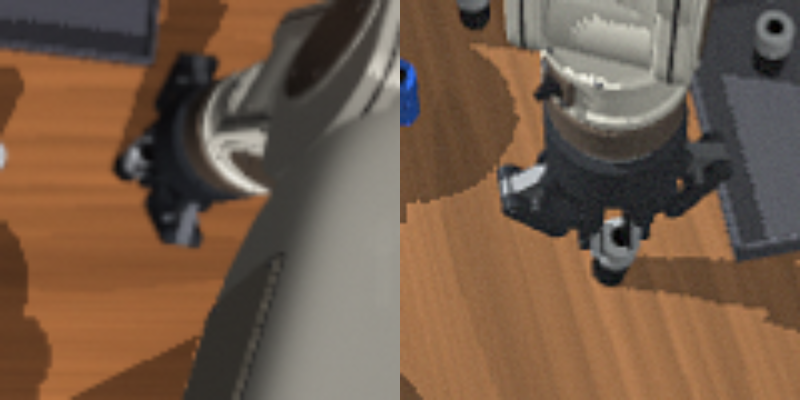

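```bash
python3 - <<'E'
from h import *
o=bot.get_obs();e=np.array(o["eef_pos"]);M=Ro.from_rotvec(o["tool_rot"]).as_matrix()
r=[]
for n,(a,b) in(("top",(190,370)),("side",(300,240))):
    p,d=bot.read_camera(n);im=cv2.resize(p[a:a+100,b:b+100,::-1].copy(),(400,400),interpolation=2)
    pts=[e+M@np.array(v)/1000 for v in([0,0,17],[0,0,0],[0,0,-50],[0,25,17],[0,-25,17],[11,0,17],[-11,0,17])]
    for i,uv in enumerate(proj(n,pts)): cv2.circle(im,tuple(int(x) for x in ((uv-[b,a])*4+2)),3,[(0,0,255),(0,255,0),(255,0,0),(0,255,255),(0,255,255),(255,0,255),(255,0,255)][i],-1)
    r.append(im)
    Q=depthpts(n,d);m=(np.hypot(Q[...,0]-.462,Q[...,1]+.286)<.07)&(Q[...,2]>.006)&(Q[...,2]<.065)
    hsv=cv2.cvtColor(p,cv2.COLOR_RGB2HSV)
    for lab,k in(("bright",m&(hsv[...,2]>110)&(hsv[...,1]<50)),("dark",m&(hsv[...,2]<90))):
        if k.sum():print(n,lab,k.sum(),Q[k].min(0).round(3),Q[k].max(0).round(3),np.median(Q[k],0).round(3))
cv2.imwrite("pics/c3.png",np.hstack(r))
E
```

```text
top bright 14 [ 0.458 -0.284  0.024] [ 0.471 -0.276  0.052] [ 0.465 -0.279  0.047]
top dark 50 [ 0.444 -0.293  0.008] [ 0.484 -0.275  0.065] [ 0.466 -0.28   0.048]
side bright 67 [ 0.448 -0.3    0.032] [ 0.475 -0.277  0.064] [ 0.462 -0.295  0.05 ]
side dark 87 [ 0.443 -0.299  0.007] [ 0.482 -0.282  0.064] [ 0.463 -0.293  0.032]
```

View pics/c3.png

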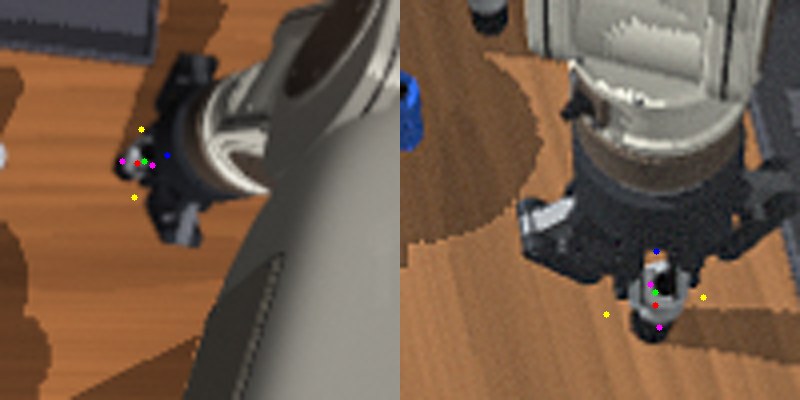

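The overlay puts the TCP inside the collet (side view around (655,295)), yet the fingers closed to 15 mm with an upward push. That suggests the tips closed above the collet's top. I'll raise the arm and measure where the tips really are.

{"method": "drive_tool", "body": {
  "moves": [
    [[0, 0, -20, 0, 0, 0, 15], [0, 0, -20, 0, 0, 0, 15], [0, 0, -20, 0, 0, 0, 15], [0, 0, -20, 0, 0, 0, 15], [0, 0, 0, 0, 0, 0, 15], [0, 0, 0, 0, 0, 0, 15]]
  ]
}}

```text
time: 5.6
eef_pos: [0.4626, -0.2871, 0.1213]
tool_rot: [2.348, 2.084, 0.001]
force: [-0.6, 0.2, -0.1]
finger_gap: 0.175
gripper_force: 0.0
```

```bash
python3 - <<'E'
from h import *
o=bot.get_obs();e=np.array(o["eef_pos"]);M=Ro.from_rotvec(o["tool_rot"]).as_matrix();print(e,o["finger_gap"])
r=[]
for n,(a,b) in(("top",(170,370)),("side",(260,230))):
    p,d=bot.read_camera(n);im=cv2.resize(p[a:a+130,b:b+130,::-1].copy(),(390,390),interpolation=2)
    pts=[e+M@np.array(v)/1000 for v in([0,0,17],[0,0,0],[0,0,-56])]
    for i,uv in enumerate(proj(n,pts)): cv2.circle(im,tuple(int(x) for x in ((uv-[b,a])*3+2)),2,[(0,0,255),(0,255,0),(255,0,0)][i],-1)
    r.append(im)
    Q=depthpts(n,d);T=((Q-e)@M)*1000
    m=(np.abs(T[...,:2]).max(-1)<60)&(T[...,2]>-100)&(Q[...,2]>.065)
    t=T[m];
    for lo in range(-60,30,10):
        s=t[(t[:,2]>=lo)&(t[:,2]<lo+10)]
        if len(s):print(n,lo,len(s),s.min(0).round(),s.max(0).round())
    m=(np.hypot(Q[...,0]-.462,Q[...,1]+.286)<.05)&(Q[...,2]>.01)&(Q[...,2]<.06);print("collet",m.sum(),Q[m].mean(0).round(3) if m.any() else '')
cv2.imwrite("pics/c4.png",np.hstack(r))
E
```

```text
[ 0.46256122 -0.28710021  0.12134309] 0.1751405129487684
top -60 35 [ -8. -38. -60.] [ 16.  36. -50.]
top -50 5 [  8. -17. -50.] [ 14.  14. -41.]
top -40 12 [  6. -21. -39.] [ 14.  12. -31.]
top -30 17 [  8. -20. -28.] [ 13.  20. -20.]
top -20 11 [  1. -14. -19.] [ 14.  21. -11.]
top -10 2 [  3. -13.  -7.] [ 8.  9. -3.]
collet 81 [ 0.462 -0.284  0.043]
side -60 119 [-13. -43. -60.] [  8.  38. -50.]
side -50 31 [-13. -24. -50.] [  5.  23. -40.]
side -40 30 [-11. -22. -39.] [  8.  18. -30.]
side -30 36 [-12. -22. -30.] [  9.  18. -20.]
side -20 36 [-11. -22. -20.] [  9.  18. -10.]
side -10 4 [-10. -15.  -9.] [-3. 10. -8.]
collet 189 [ 0.459 -0.29   0.043]
```

View pics/c4.png

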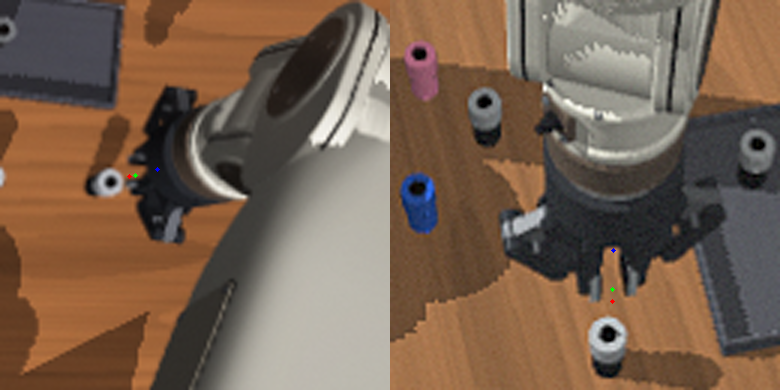

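The depth data settle it: at 15 mm opening the fingertips are about 8 mm behind the reported TCP, not 17 mm ahead of it. The side view shows the tips at about (610,290), above the TCP dot. From here I treat tip height as TCP z + ~8 mm and go about 25 mm lower.

{"method": "drive_tool", "body": {
  "moves": [
    [[0, 0, 0, 0, 0, 0, 50], [0, 0, 15, 0, 0, 0, 50], [0, 0, 18, 0, 0, 0, 50], [0, 0, 18, 0, 0, 0, 50], [0, 0, 18, 0, 0, 0, 50], [0, 0, 18, 0, 0, 0, 50], [0, 0, 18, 0, 0, 0, 50], [0, 0, 0, 0, 0, 0, 50], [0, 0, 0, 0, 0, 0, 10], [0, 0, 0, 0, 0, 0, 10], [0, 0, 0, 0, 0, 0, 10], [0, 0, 0, 0, 0, 0, 10]]
  ],
  "grip_force": 40
}}

```text
time: 6.9
eef_pos: [0.4626, -0.2871, 0.0164]
tool_rot: [2.349, 2.084, 0.001]
force: [-0.6, 0.3, -0.7]
finger_gap: 0.274
gripper_force: 39.2
```

{"method": "drive_tool", "body": {
  "moves": [
    [[0, 0, -15, 0, 0, 0, 10], [0, 0, -20, 0, 0, 0, 10], [0, 0, -20, 0, 0, 0, 10], [0, 12, 0, 0, 0, 0, 10], [0, 20, 0, 0, 0, 0, 10], [0, 20, 0, 0, 0, 0, 10], [0, 20, 0, 0, 0, 0, 10], [0, 20, 0, 0, 0, 0, 10], [0, 20, 0, 0, 0, 0, 10], [15, 10, 0, 0, 0, 0, 10], [15, 4, 0, 0, 0, 0, 10], [0, 0, 0, 0, 0, 0, 10]]
  ]
}}

```text
time: 8.1
eef_pos: [0.5909, -0.269, 0.0704]
tool_rot: [-2.345, -2.088, -0.0]
force: [-0.8, -0.7, -0.8]
finger_gap: 0.276
gripper_force: 39.4
```

```bash
python3 -c "
from h import *
go(593.7,-273.2,20.5)"
```

```text
t 8.1 eef [ 590.9 -269.    70.4] closing yaw -6.6 tilt 0.1 q [-0.43  0.63  0.2   1.14  0.    1.26] gap 0.276
shift [-3.9  3.3 49.9]
```

{"method": "drive_tool", "body": {
  "moves": [
    [[-3.9, 3.3, 15, 0, 0, 0, 10], [0, 0, 15, 0, 0, 0, 10], [0, 0, 11, 0, 0, 0, 10], [0, 0, 5, 0, 0, 0, 10], [0, 0, 3, 0, 0, 0, 10], [0, 0, 0, 0, 0, 0, 10], [0, 0, 0, 0, 0, 0, 50], [0, 0, 0, 0, 0, 0, 50], [0, 0, 0, 0, 0, 0, 50], [0, 0, -20, 0, 0, 0, 50], [0, 0, -25, 0, 0, 0, 50], [0, 0, -30, 0, 0, 0, 50]]
  ]
}}

```text
time: 9.3
eef_pos: [0.5929, -0.2759, 0.0967]
tool_rot: [-2.348, -2.084, 0.001]
force: [0.5, 0.0, 0.6]
finger_gap: 0.584
gripper_force: 0.0
```

{"method": "drive_tool", "body": {
  "moves": [
    [[0, -20, -5, 0, 0, 0, 50], [15, -30, 0, 0, 0, 0, 50], [20, -30, 0, 0, 0, 0, 50], [20, -30, 0, 0, 0, 0, 50], [20, -20, 0, 0, 0, 0, 50], [8, -10, 0, 0, 0, 0, 50], [0, 0, 0, 0, 0, 0, 50], [0, 0, 0, 0, 0, 0, 50]]
  ]
}}

```text
time: 10.1
eef_pos: [0.4654, -0.1776, 0.1024]
tool_rot: [2.348, 2.084, 0.001]
force: [-0.0, 0.3, -0.1]
finger_gap: 0.586
gripper_force: 0.0
```

```bash
python3 - <<'E'
from h import *
go(464.3,-173.3,16)
for n in("top","side"):
    p,d=bot.read_camera(n);Q=depthpts(n,d)
    m=((abs(Q[...,0]-.58)<.13)&(abs(Q[...,1]+.223)<.11)&(Q[...,2]>.043)&(Q[...,2]<.062)).astype(np.uint8)
    k,l,s,c=cv2.connectedComponentsWithStats(m)
    for i in range(1,k):
        if s[i,4]>15: print(n,s[i,4],Q[l==i].mean(0).round(4),Q[l==i][:,2].max().round(3))
E
```

```text
t 10.1 eef [ 465.4 -177.6  102.4] closing yaw -6.8 tilt 0.13 q [-0.36  0.32 -0.21  1.03 -0.    1.33] gap 0.586
shift [ 4.2 -1.8 86.4]
top 44 [ 0.7019 -0.1836  0.0486] 0.053
top 63 [ 0.6052 -0.1846  0.0522] 0.058
top 54 [ 0.4645 -0.1722  0.0492] 0.056
side 73 [ 0.7027 -0.1879  0.0485] 0.053
side 122 [ 0.6047 -0.1881  0.0525] 0.058
side 119 [ 0.4641 -0.1753  0.049 ] 0.054
side 134 [ 0.5918 -0.2788  0.0525] 0.058
```

{"method": "drive_tool", "body": {
  "moves": [
    [[4, -1.8, 15, 0, 0, 0, 50], [0, 0, 18, 0, 0, 0, 50], [0, 0, 18, 0, 0, 0, 50], [0, 0, 18, 0, 0, 0, 50], [0, 0, 17, 0, 0, 0, 50], [0, 0, 0, 0, 0, 0, 50], [0, 0, 0, 0, 0, 0, 10], [0, 0, 0, 0, 0, 0, 10], [0, 0, 0, 0, 0, 0, 10], [0, 0, 0, 0, 0, 0, 10]]
  ]
}}

```text
time: 11.2
eef_pos: [0.4639, -0.1734, 0.0164]
tool_rot: [2.348, 2.084, 0.001]
force: [0.1, 0.2, 0.1]
finger_gap: 0.277
gripper_force: 39.3
```

{"method": "drive_tool", "body": {
  "moves": [
    [[0, 0, -15, 0, 0, 0, 10], [0, 0, -20, 0, 0, 0, 10], [0, 0, -22, 0, 0, 0, 10], [0, 15, 0, 0, 0, 0, 10], [-10, 20, 0, 0, 0, 0, 10], [-10, 25, 0, 0, 0, 0, 10], [-10, 25, 0, 0, 0, 0, 10], [-10, 25, 0, 0, 0, 0, 10], [0, 20, 0, 0, 0, 0, 10], [0, 10, 0, 0, 0, 0, 10], [0, 0, 0, 0, 0, 0, 10], [0, 0, 0, 0, 0, 0, 10]]
  ]
}}

```text
time: 12.4
eef_pos: [0.5968, -0.2291, 0.0724]
tool_rot: [-2.349, -2.085, 0.001]
force: [0.1, 0.8, -0.6]
finger_gap: 0.275
gripper_force: 39.4
```

```bash
python3 -c "
from h import *
go(598.4,-231.5,20.5)"
```

```text
t 12.4 eef [ 596.8 -229.1   72.4] closing yaw -6.8 tilt 0.06 q [-0.37  0.61  0.17  1.13 -0.    1.32] gap 0.275
shift [-2.2  2.  51.9]
```

{"method": "drive_tool", "body": {
  "moves": [
    [[-2.2, 2, 15, 0, 0, 0, 10], [0, 0, 15, 0, 0, 0, 10], [0, 0, 13, 0, 0, 0, 10], [0, 0, 5, 0, 0, 0, 10], [0, 0, 3, 0, 0, 0, 10], [0, 0, 0, 0, 0, 0, 10], [0, 0, 0, 0, 0, 0, 50], [0, 0, 0, 0, 0, 0, 50], [0, 0, 0, 0, 0, 0, 50], [0, 0, -20, 0, 0, 0, 50], [0, 0, -30, 0, 0, 0, 50], [0, 0, -35, 0, 0, 0, 50]]
  ]
}}

```text
time: 13.6
eef_pos: [0.5983, -0.2314, 0.1066]
tool_rot: [-2.348, -2.084, 0.002]
force: [0.4, -0.2, 0.2]
finger_gap: 0.587
gripper_force: 0.0
```

{"method": "drive_tool", "body": {
  "moves": [
    [[0, 0, -35, 0, 0, 0.7, 60], [20, 0, 0, 0, 0, 0, 60], [30, 0, 0, 0, 0, 0, 60], [35, 0, 0, 0, 0, 0, 60], [35, 0, 0, 0, 0, 0, 60], [35, 0, 0, 0, 0, 0, 60], [35, 20, 0, 0, 0, 0, 60], [35, 25, 0, 0, 0, 0, 60], [20, 25, 0, 0, 0, 0, 60], [10, 10, 0, 0, 0, 0, 60], [0, 0, 0, 0, 0, 0, 60], [0, 0, 0, 0, 0, 0, 60]]
  ]
}}

```text
time: 14.8
eef_pos: [0.7115, 0.0105, 0.1414]
tool_rot: [-2.362, -2.071, 0.001]
force: [-0.1, -0.7, -1.2]
finger_gap: 0.702
gripper_force: 0.0
```

```bash
python3 - <<'E'
from h import *
go(651.4,34.1,88)
for n in("top","side"):
    p,d=bot.read_camera(n);Q=depthpts(n,d);cv2.imwrite(f"pics/d_{n}.png",p[:,:,::-1])
    m=((abs(Q[...,0]-.58)<.13)&(abs(Q[...,1]+.223)<.11)&(Q[...,2]>.043)&(Q[...,2]<.062)).astype(np.uint8)
    k,l,s,c=cv2.connectedComponentsWithStats(m)
    for i in range(1,k):
        if s[i,4]>15: print(n,s[i,4],Q[l==i].mean(0).round(4),Q[l==i][:,2].max().round(3))
E
```

```text
t 14.8 eef [711.5  10.5 141.4] closing yaw -7.5 tilt 0.04 q [ 0.01  0.72  0.55  1.4  -0.    1.72] gap 0.702
shift [ 15.6 -62.6  53.4]
top 42 [ 0.7025 -0.1836  0.0483] 0.053
top 65 [ 0.6051 -0.1843  0.0526] 0.06
top 61 [ 0.598 -0.231  0.053] 0.058
top 66 [ 0.5906 -0.2759  0.0529] 0.062
side 70 [ 0.7027 -0.1873  0.0487] 0.054
side 123 [ 0.6046 -0.1879  0.0524] 0.057
side 132 [ 0.5981 -0.235   0.0522] 0.059
side 134 [ 0.5919 -0.2787  0.0523] 0.059
```

Three collets now stand in the tray. Next is the rear catch.

{"method": "drive_tool", "body": {
  "moves": [
    [[5, -20, 0, 0, 0, 0, 60], [6, -22.6, 0, 0, 0, 0, 60], [4.6, -20, 0, 0, 0, 0, 60], [0, 0, 0, 0, 0, 0, 60], [0, 0, 0, 0, 0, 0, 60], [0, 0, 0, 0, 0, 0, 60]]
  ]
}}

```text
time: 15.5
eef_pos: [0.6526, 0.0334, 0.1422]
tool_rot: [2.363, 2.069, 0.002]
force: [0.5, -0.3, 0.3]
finger_gap: 0.704
gripper_force: 0.0
```

```bash
python3 - <<'E'
from h import *
go(651.4,34.1,88)
r=[]
for n,(a,b) in(("top",(120,250)),("side",(150,270))):
    p,d=bot.read_camera(n);r.append(cv2.resize(p[a:a+100,b:b+100,::-1],(400,400),interpolation=2))
cv2.imwrite("pics/e1.png",np.hstack(r))
E
```

```text
t 15.5 eef [652.6  33.4 142.2] closing yaw -7.6 tilt 0.1 q [ 0.05  0.59  0.32  1.3  -0.    1.75] gap 0.704
shift [ 0.6 -1.4 54.2]
```

View pics/e1.png

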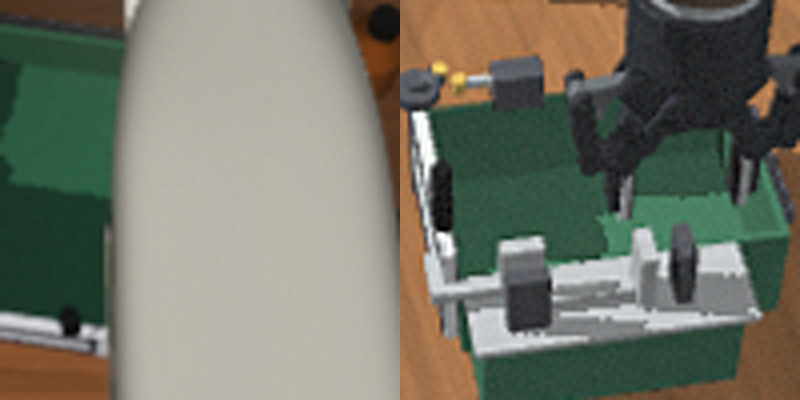

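The side view shows the open fingers above the rear catch, tips at (625,210) and (740,195), with the pad and lug at (645,265) and (683,260) below and between them. I'll descend and squeeze.

{"method": "drive_tool", "body": {
  "moves": [
    [[0.5, -1.2, 12, 0, 0, 0, 60], [0, 0, 12, 0, 0, 0, 60], [0, 0, 12, 0, 0, 0, 60], [0, 0, 10, 0, 0, 0, 60], [0, 0, 8, 0, 0, 0, 60], [0, 0, 0, 0, 0, 0, 60], [0, 0, 0, 0, 0, 0, 60]]
  ],
  "grip_force": 30
}}

```text
time: 16.3
eef_pos: [0.6506, 0.0349, 0.0875]
tool_rot: [-2.362, -2.071, 0.0]
force: [0.8, -0.2, 0.3]
finger_gap: 0.699
gripper_force: 0.0
```

{"method": "drive_tool", "body": {
  "moves": [
    [[0, 0, 0, 0, 0, 0, 45], [0, 0, 0, 0, 0, 0, 38], [0, 0, 0, 0, 0, 0, 32], [0, 0, 0, 0, 0, 0, 26], [0, 0, 0, 0, 0, 0, 20], [0, 0, 0, 0, 0, 0, 20], [0, 0, 0, 0, 0, 0, 20]]
  ]
}}

```text
time: 17.0
eef_pos: [0.6532, 0.0347, 0.0891]
tool_rot: [2.36, 2.068, 0.007]
force: [5.6, 0.1, 1.9]
finger_gap: 0.272
gripper_force: 32.4
```

{"method": "drive_tool", "body": {
  "moves": [
    [[0, 0, 0, 0, 0, 0, 40], [0, 0, 0, 0, 0, 0, 60], [0, 0, 0, 0, 0, 0, 60], [0, 0, -20, 0, 0, 0, 60], [0, 0, -25, 0, 0, 0, 60], [0, 0, -15, 0, 0, 0, 60], [0, -20, 0, 0, 0, 0, 60], [0, -30, 0, 0, 0, 0, 60], [0, -25, 0, 0, 0, 0, 60], [-5, -12, 0, 0, 0, 0, 60], [0, 0, 0, 0, 0, -5, 60], [0, 0, 0, 0, 0, -8.5, 60]]
  ]
}}

```text
time: 18.2
eef_pos: [0.563, 0.0413, 0.1478]
tool_rot: [-2.096, -2.34, 0.0]
force: [0.4, 0.6, -1.0]
finger_gap: 0.696
gripper_force: 0.0
```

{"method": "drive_tool", "body": {
  "moves": [
    [[0, 0, 0, 0, 0, -8.5, 60], [0, 0, 0, 0, 0, -8.5, 60], [0, 0, 0, 0, 0, -8.5, 60], [0, 0, 0, 0, 0, -8.5, 60], [0, 0, 0, 0, 0, -8.5, 60], [0, 0, 0, 0, 0, -8.5, 60], [0, 0, 0, 0, 0, -8.5, 60], [0, 0, 0, 0, 0, -8.5, 60], [0, 0, 0, 0, 0, -8.5, 60], [0, 0, 0, 0, 0, 0, 60], [0, 0, 0, 0, 0, 0, 60]]
  ]
}}

```text
time: 19.3
eef_pos: [0.5635, 0.0413, 0.1475]
tool_rot: [-0.211, -3.134, 0.0]
force: [0.3, -0.4, 0.1]
finger_gap: 0.704
gripper_force: 0.0
```

```bash
python3 - <<'E'
from h import *
go(562.5,42.0,88)
for n in("top","side"):
    p,d=bot.read_camera(n);Q=depthpts(n,d);a=np.radians(-7.45)
    X=Q[...,0]*1000-541.1;Y=Q[...,1]*1000-154.4
    tx=X*np.cos(a)+Y*np.sin(a);ty=-X*np.sin(a)+Y*np.cos(a)
    for nm,c in(("rear lug",(132,-105)),("rear pad",(118,-105)),("front lug",(35,-117)),("front pad",(35,-93))):
        m=(abs(tx-c[0])<(9 if 'rear' in nm else 16))&(abs(ty-c[1])<(16 if 'rear' in nm else 9))&(Q[...,2]>.114)&(Q[...,2]<.127)
        if m.sum()>5: print(n,nm,m.sum(),tx[m].min().round(1),tx[m].max().round(1),ty[m].min().round(1),ty[m].max().round(1))
E
```

```text
t 19.3 eef [563.5  41.3 147.5] closing yaw 82.3 tilt 0.02 q [0.07 0.41 0.04 1.2  0.   0.21] gap 0.704
shift [ 1.1  0.6 59.5]
side rear lug 55 123.5 138.3 -119.6 -90.0
side rear pad 45 113.6 124.2 -119.0 -90.0
side front lug 52 23.0 48.8 -123.2 -112.5
side front pad 23 23.3 34.5 -99.5 -86.6
```

{"method": "drive_tool", "body": {
  "moves": [
    [[1, 1, 12, 0, 0, 0, 60], [0, 0, 12, 0, 0, 0, 60], [0, 0, 12, 0, 0, 0, 60], [0, 0, 12, 0, 0, 0, 60], [0, 0, 11, 0, 0, 0, 60], [0, 0, 0, 0, 0, 0, 60], [0, 0, 0, 0, 0, 0, 60]]
  ]
}}

```text
time: 20.1
eef_pos: [0.5626, 0.0424, 0.0881]
tool_rot: [-0.206, -3.134, 0.0]
force: [0.2, 0.4, 0.2]
finger_gap: 0.707
gripper_force: 0.0
```

{"method": "drive_tool", "body": {
  "moves": [
    [[0, 0, 0, 0, 0, 0, 45], [0, 0, 0, 0, 0, 0, 38], [0, 0, 0, 0, 0, 0, 32], [0, 0, 0, 0, 0, 0, 26], [0, 0, 0, 0, 0, 0, 20], [0, 0, 0, 0, 0, 0, 20], [0, 0, 0, 0, 0, 0, 20]]
  ]
}}

```text
time: 20.8
eef_pos: [0.5633, 0.0397, 0.0901]
tool_rot: [0.209, 3.132, -0.007]
force: [-2.8, -7.6, 5.9]
finger_gap: 0.267
gripper_force: 31.2
```

{"method": "drive_tool", "body": {
  "moves": [
    [[0, 0, 0, 0, 0, 0, 40], [0, 0, 0, 0, 0, 0, 60], [0, 0, 0, 0, 0, 0, 60], [0, 0, -20, 0, 0, 0, 60], [0, 0, -25, 0, 0, 0, 60], [0, 0, -20, 0, 0, 0, 60], [11, 15, 0, 0, 0, 0, 60], [15, 25, 0, 0, 0, 0, 60], [15, 25, 0, 0, 0, 0, 60], [0, 5, 0, 0, 0, -8, 60], [0, 0, 0, 0, 0, -8.5, 60], [0, 0, 0, 0, 0, -8.5, 60]]
  ]
}}

```text
time: 22.0
eef_pos: [0.5312, 0.1181, 0.1535]
tool_rot: [0.489, -3.103, -0.0]
force: [0.5, -1.0, -0.3]
finger_gap: 0.705
gripper_force: 0.0
```

{"method": "drive_tool", "body": {
  "moves": [
    [[0, 0, 0, 0, 0, -8.5, 60], [0, 0, 0, 0, 0, -8.5, 60], [0, 0, 0, 0, 0, -3, 60], [0, 0, 0, 0, 0, 0, 60], [0, 0, 0, 0, 0, 0, 60]]
  ]
}}

```text
time: 22.5
eef_pos: [0.5313, 0.1174, 0.1535]
tool_rot: [1.008, -2.975, -0.0]
force: [-0.4, -0.5, 0.7]
finger_gap: 0.701
gripper_force: 0.0
```

```bash
python3 - <<'E'
from h import *
go(529.5,110,108)
for n in("top","side"):
    p,d=bot.read_camera(n);Q=depthpts(n,d);a=np.radians(-7.45)
    cv2.imwrite(f"pics/f_{n}.png",p[:,:,::-1])
    X=Q[...,0]*1000-541.1;Y=Q[...,1]*1000-154.4
    tx=X*np.cos(a)+Y*np.sin(a);ty=-X*np.sin(a)+Y*np.cos(a)
    for nm,c in(("rear pad",(118,-105)),("front lug",(35,-117)),("front pad",(35,-98))):
        m=(abs(tx-c[0])<(9 if 'rear' in nm else 16))&(abs(ty-c[1])<(16 if 'rear' in nm else 10))&(Q[...,2]>.114)&(Q[...,2]<.127)
        if m.sum()>5: print(n,nm,m.sum(),tx[m].min().round(1),tx[m].max().round(1),ty[m].min().round(1),ty[m].max().round(1))
    m=(np.hypot(tx+6,ty+45)<16)&(Q[...,2]>.12)&(Q[...,2]<.152);print("handle",m.sum(),Q[m].mean(0).round(4) if m.any() else '')
E
```

```text
t 22.5 eef [531.3 117.4 153.5] closing yaw 127.4 tilt 0.02 q [ 0.22  0.37 -0.01  1.2   0.   -0.44] gap 0.701
shift [ 5.9 -4.8 45.5]
top rear pad 37 112.7 126.9 -116.1 -91.3
top front lug 37 21.4 47.4 -120.6 -111.0
top front pad 28 23.5 48.2 -106.8 -97.2
handle 0 
side rear pad 49 113.7 124.8 -119.8 -90.0
side front lug 71 23.3 48.8 -123.8 -107.2
side front pad 48 22.8 48.3 -107.8 -97.3
handle 58 [0.5291 0.1073 0.1365]
```

Both catches are in: front pad at tote y about -103, rear pad at x about 118. Now I'll grip the handle.

{"method": "drive_tool", "body": {
  "moves": [
    [[5.9, -4.8, 0, 0, 0, 0, 60], [0, 0, 12, 0, 0, 0, 60], [0, 0, 14, 0, 0, 0, 60], [0, 0, 14, 0, 0, 0, 60], [0, 0, 13, 0, 0, 0, 60], [0, 0, 0, 0, 0, 0, 60], [0, 0, 0, 0, 0, 0, 40], [0, 0, 0, 0, 0, 0, 25], [0, 0, 0, 0, 0, 0, 5], [0, 0, 0, 0, 0, 0, 5], [0, 0, 0, 0, 0, 0, 5], [0, 0, 0, 0, 0, 0, 5]]
  ],
  "grip_force": 60
}}

```text
time: 23.8
eef_pos: [0.5303, 0.1097, 0.1015]
tool_rot: [-1.008, 2.973, -0.001]
force: [-0.5, -1.3, 4.0]
finger_gap: 0.145
gripper_force: 58.4
```

```bash
python3 - <<'E'
from h import *
go(529.5,110,100)
o=bot.get_obs();M=Ro.from_rotvec(o["tool_rot"]).as_matrix()
a=np.radians(-7.45)
T=np.array([[np.cos(a),-np.sin(a)],[np.sin(a),np.cos(a)]])
th=np.r_[0,.1:1.46:.1,1.45]
w=(T@(117*np.c_[-np.sin(th),-np.cos(th)]).T).T
s=np.diff(w,axis=0)@M[:2,:2]
for t,v in zip(th[1:],s): print(t.round(2),v.round(1))
print(w[-1]-w[0])
E
```

```text
t 23.8 eef [530.3 109.7 101.5] closing yaw 127.5 tilt 0.11 q [ 0.2   0.4  -0.1   1.07 -0.   -0.45] gap 0.145
shift [0.5 0.7 1.5]
0.1 [7.9 8.7]
0.2 [7.  9.4]
0.3 [ 6.  10.1]
0.4 [ 4.9 10.6]
0.5 [ 3.9 11. ]
0.6 [ 2.7 11.4]
0.7 [ 1.6 11.6]
0.8 [ 0.4 11.7]
0.9 [-0.7 11.7]
1.0 [-1.9 11.5]
1.1 [-3.  11.3]
1.2 [-4.2 10.9]
1.3 [-5.2 10.5]
1.4 [-6.2  9.9]
1.45 [-3.5  4.7]
[-101.82468507  117.09230842]
```

{"method": "drive_tool", "body": {
  "moves": [
    [[4, 4.3, 0, 0, 0, 0, 5], [3.9, 4.4, 0, 0, 0, 0, 5], [3.5, 4.7, 0, 0, 0, 0, 5], [3.5, 4.7, 0, 0, 0, 0, 5], [6, 10.1, 0, 0, 0, 0, 5], [4.9, 10.6, 0, 0, 0, 0, 5], [3.9, 11, 0, 0, 0, 0, 5], [0, 0, 0, 0, 0, 0, 5], [0, 0, 0, 0, 0, 0, 5]]
  ]
}}

```text
time: 24.7
eef_pos: [0.4761, 0.1313, 0.1014]
tool_rot: [-1.01, 2.973, -0.001]
force: [2.6, -3.4, 6.8]
finger_gap: 0.149
gripper_force: 59.1
```

```bash
python3 - <<'E'
from h import *
a=np.radians(-7.45);h=np.array([541.1,154.4])+[-6*np.cos(a)-72*np.sin(a),-6*np.sin(a)+72*np.cos(a)]
e=np.array(bot.get_obs()["eef_pos"])[:2]*1000-h
t=np.array([e[0]*np.cos(a)+e[1]*np.sin(a),-e[0]*np.sin(a)+e[1]*np.cos(a)]);print("r",np.hypot(*t),"th",np.arctan2(-t[0],-t[1]),bot.get_obs()["force"])
E
```

```text
r 117.27765888744693 th 0.49297359216750425 [ 2.56410956 -3.39347321  6.84097472]
```

Tracking well (r = 117, θ = 0.49). I'll continue to about 1.42.

{"method": "drive_tool", "body": {
  "moves": [
    [[2.7, 11.4, 0, 0, 0, 0, 5], [1.6, 11.6, 0, 0, 0, 0, 5], [0.4, 11.7, 0, 0, 0, 0, 5], [-0.7, 11.7, 0, 0, 0, 0, 5], [-1.9, 11.5, 0, 0, 0, 0, 5], [-3, 11.3, 0, 0, 0, 0, 5], [-4.2, 10.9, 0, 0, 0, 0, 5], [-5.2, 10.5, 0, 0, 0, 0, 5], [-6.2, 9.9, 0, 0, 0, 0, 5], [-2, 2.5, 0, 0, 0, 0, 5], [0, 0, 0, 0, 0, 0, 5], [0, 0, 0, 0, 0, 0, 5]]
  ]
}}

```text
time: 25.9
eef_pos: [0.4281, 0.2241, 0.1013]
tool_rot: [-1.009, 2.974, -0.002]
force: [2.0, -2.2, 8.1]
finger_gap: 0.147
gripper_force: 59.2
```

```bash
python3 - <<'E'
from h import *
a=np.radians(-7.45);h=np.array([541.1,154.4])+[-6*np.cos(a)-72*np.sin(a),-6*np.sin(a)+72*np.cos(a)]
o=bot.get_obs();e=np.array(o["eef_pos"])[:2]*1000-h
t=np.array([e[0]*np.cos(a)+e[1]*np.sin(a),-e[0]*np.sin(a)+e[1]*np.cos(a)]);print("r",np.hypot(*t),"th",np.arctan2(-t[0],-t[1]),o["force"],o["finger_gap"])
r=[]
for n in("top","side"):
    p,d=bot.read_camera(n);Q=depthpts(n,d);r.append(p[110:290,190:430,::-1] if n=="top" else p[140:400,160:400,::-1])
    m=((abs(Q[...,0]-.58)<.13)&(abs(Q[...,1]+.223)<.11)&(Q[...,2]>.043)&(Q[...,2]<.062)).astype(np.uint8)
    k,l,s,c=cv2.connectedComponentsWithStats(m)
    for i in range(1,k):
        if s[i,4]>15: print(n,s[i,4],Q[l==i].mean(0).round(4))
cv2.imwrite("pics/g.png",np.hstack([cv2.resize(r[0],(400,300)),cv2.resize(r[1],(277,300))]))
E
```

```text
r 116.380849796414 th 1.419164507915531 [ 1.96728571 -2.17754688  8.08863854] 0.14743277453038536
top 43 [ 0.7019 -0.1837  0.0493]
top 65 [ 0.6051 -0.1843  0.0527]
top 62 [ 0.5976 -0.2309  0.0529]
top 66 [ 0.5905 -0.2761  0.0524]
side 71 [ 0.7025 -0.1875  0.0489]
side 123 [ 0.6049 -0.1879  0.0521]
side 130 [ 0.5981 -0.2348  0.052 ]
side 133 [ 0.592  -0.2787  0.0523]
```

View pics/g.png

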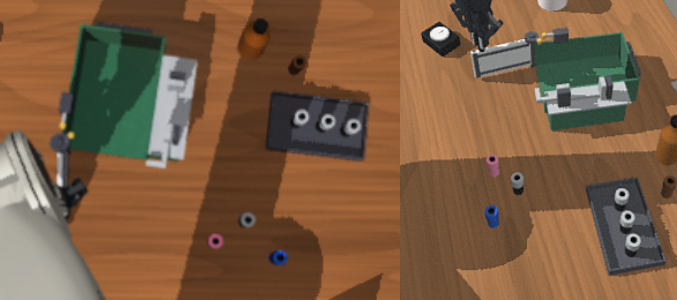

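The pictures show the gate wide open and still held by the handle (side view around (500,58)). Three collets stand upright in the tray at about (302,117), (328,121) and (353,126), and the mug, bottle and gauge case are where they were.

```bash
python3 -c "
from rig import bot
print(bot.job_done())"
```

```text
the job is handed in; nothing more can be done
None
```

The job is handed in: three collets stand upright in the tray, both catches are squeezed in (rear first), and the arm is still holding the gate open by its handle at about 1.42 rad; two early grasps at one collet closed above it because the fingertips sit about 25 mm further back than stated, and it was picked up cleanly on the next try.

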